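Load the drilling jig through its chip flap

TASK

Load the drilling jig: using the beech dowel as a push rod, push the wood blank waiting on the loading bed in through the yellow spring flap and on until it butts against the length stop hidden inside, and seat it there with a firm push of about 12 N held for at least half a second. The stop is only finger-tight, so never push the blank harder than 25 N. Then draw the dowel right out so that the flap shuts behind the blank, and lay the dowel back on the bench clear of the jig, leaving the tape measure, the tin of screws and the angle bracket where they are.

Things in the scene. Friction and masses are not known exactly. Their poses are not given: they have to be found in the camera images.
- jig: Fixed drilling jig: plywood base, wooden walls, aluminium lid with brass bushes; 337 x 114 mm, 60 mm high. Origin on the bench, on the centre line, straight below the flap's hinge. x points along the channel into the jig (the pushing direction), y left of that, z up. Base 12 mm thick, x = -155 to 182 mm; covered part from x = -6 mm on; before it the open loading bed.
- mouth (a point): Middle of the jig's mouth on the bed, 12 mm above the bench below the hinge; axes as the jig's. The opening is 31 mm high, the channel 64 mm wide. In front of it two low wooden rails (9 mm above the bed) guide the blank: flared, 75 mm apart at x = -66 mm, closing to 64 mm at x = -35 mm, then straight.
- channel (a point): Point on the bed in the covered channel, 88 mm past the mouth; axes as the jig's. The hidden stop's face lies between x = +33 and +63 mm of it (not visible, differs each time), so the seated blank's centre is 78 to 109 mm past the hinge. A sprung pad presses the blank to the left wall. Flap, bed and pad resist a push with at most 6 N; the stop's firm rubber face gives 1 mm per 12 N.
- flap (a joint): Yellow steel flap closing the mouth, 60 mm wide, 29 mm long, hinged along its upper edge 43 mm above the bench. Angle in rad: 0 = hanging shut, grows as it swings inward (jig +x), at most 1.45; a weak spring shuts it. With the blank or dowel under it, it rests on them at 1.2 to 1.4 and reaches 28 mm into the channel.
- blank_mid (a point): Centre of the loose wood blank (beech offcut, 60 mm wide, 85 mm long, 24 mm high, about 0.09 kg), which lies flat on the loading bed in front of the flap, its long side roughly along the jig's x. Its own y axis runs along its length (either end may be ahead), z up.
- dowel_mid (a point): Centre of the loose beech dowel, a round straight rod 16 mm thick and 220 mm long with square-cut ends, about 0.05 kg, lying on the bench to the right of the jig. Its own y axis runs along the rod. On the bench its centre is 8 mm up. It can roll.
- tape_measure: Yellow tape measure lying flat, 67 x 77 mm, 31 mm high, origin at its underside. Bystander, to be left alone.
- screw_tin: Open round tin with screws, 73 mm across, 54 mm high, origin at its underside. Bystander, to be left alone.
- bracket: Steel angle bracket standing on the bench, 60 x 40 mm, 50 mm high, origin at its underside. Bystander, to be left alone.

How it is judged:
By the outcome, as a careful person would: the job done as asked, in the order asked, and still so for the second after the job is handed in, with the robot touching nothing.
It also fails if it takes over 54 s, if anything falls off the work surface, if the arm or the gripper's body presses on something with over 40 N, if the wrist force passes 120 N, or if a joint passes its speed limit or range.

ROBOT

A 6-joint arm with a two-finger parallel gripper is mounted at the origin on a cart in front of the work surface, level with it; the furniture and walls round the work are solid. World frame = base frame: x ahead of the robot, y to its left, z up, the work surface at z = 0. Lengths are in m, angles in rad, forces in N, time in s.
With the tool pointing down it reaches from about 0.3 to 0.85 m from the base axis. Payload 5.4 kg.
Tool frame: the origin (TCP) lies at the very end of the fingers, on their centre line; the grasp point (between the pads) lies 19 mm behind it; z points along the fingers, y is the line along which they close (so a half turn about z gives the same grasp; the last joint's range is limited). The gripper opens to 85 mm and grips with 20 to 120 N. Pads are 22 mm wide; open, the fingers measure 114 mm over their backs; the gripper's body (76 mm by 85 mm) begins 54 mm behind the grasp point. The pads swing forward as they close: fully open they stand 13 mm farther back than shut.
Start: joints at [1.059, 0.158, 1.597, -0, 1.386, -0.21], TCP at [0.171, 0.549, 0.231] pointing down, gripper open.
Joint ranges: [-2.91, 2.91], [-0.94, 2.29], [0.18, 2.7], [-1.29, 4.43], [0.17, 2.64], [-3, 3]. Speed limits (rad/s): [2.57, 2.57, 3.14, 3.14, 3.14, 3.14].

INTERFACE

Orientations are given as a unit quaternion [x, y, z, w].
In Python, from bench import * gives the robot as it stands.
- The arm moves only by the shell command python3 -m pendant 'ROWS' [FORCE]. ROWS is JSON, a list of rows, each an object with "jaw": the finger opening in m, from 0 to 0.0854; "dp": the shift along the world's x, y, z in m, a list of three; "rot": the turn, a rotation vector about the world's x, y, z in rad, a list of three. A call has 1 to 12 rows; each row shifts and turns the commanded pose from where the row before left it; what a row does not reach is not made up. A row lasts 1/10 s, in which the tool goes at most 50 mm and 8.59 degrees, less where a joint would pass 70% of its speed; a pose out of reach is approached as far as the arm can. A call with a gripper value outside its range is refused whole. The fingers move at their own pace and stop on an object; FORCE is the grip in N (left out, the last holds). Time passes only in rows, so rows that do not move let the fingers close. It gives the time, the measured TCP pose, the force, the opening and the grip force at its end, in the units of the state.
- observe(): the state, without advancing time (a new reading comes with each control period).
- read_camera(name): name is "scene" or "top" or "wrist"; returns (picture, depth): 420x560x3 uint8, blue, green, red; 420x560 float32, m along the optical axis (not along the pixel's ray), 0 where there is no reading.
- camera_model(name): a dict with "K" (3x3 intrinsics, pixels), "eye" and "attitude" of the camera in the world; the wrist camera has in their place "hand_eye" (4x4, takes a point from camera to tool coordinates, whose origin is the TCP and whose axes are the flange's). Camera axes: x right, y down, z forward; pixel columns grow to the right and rows downward; lengths in m; the calibration is good to about 2 mm. A picture is of the moment at which its call begins: read the wrist's pose just before it. camera_model takes no time and is no camera call.
- close_job(): hands the job in; it is judged then, once.
The state is a dict: "clock": time; "joint_positions": joint angles; "qd": joint speeds; "effort": joint torques, N m; "tool_pos": TCP position; "tcp_rot": TCP orientation; "force": force on the tool from outside, world axes, zero at the start; "torque": the same for the moment, N m; "finger_gap": finger opening in m; "gripper_force": force on a finger pad.
Only numpy, scipy, OpenCV 4.12 (cv2) and the standard library are available. Lean on these libraries where they do the work, as an engineer would, in place of code of your own. Each camera call takes 0.05 s, during which the arm holds its last target. There are 200 camera calls.

## Working session

There is one attempt and no reset: what is moved stays moved. The work goes in short steps, Python scripts to look and compute and a shell command to move; the robot and the scene stay as the last step left them, time stands still between calls to the robot, and variables do not carry over. Pictures are saved under pics/ and viewed, at most 10 in all, crops included, and the job is handed in when it is done.

```bash
mkdir -p pics; ls; python3 - <<'E'
from bench import *
import cv2,numpy as np
s=observe();print(s)
for n in("scene","top"):
    p,d=read_camera(n);cv2.imwrite(f"pics/{n}0.png",p);np.save(f"pics/{n}0.npy",d);print(n,camera_model(n))
print(camera_model("wrist"))
E
```

```text
pics
{'clock': 0.0, 'joint_positions': array([ 1.05889264e+00,  1.59081128e-01,  1.59823401e+00, -9.95851043e-06,
        1.38620210e+00, -2.10111394e-01]), 'qd': array([ 4.63305579e-04,  1.10561681e-03,  4.93963093e-04,  6.32830097e-05,
       -3.01884370e-04, -1.82121279e-04]), 'effort': array([-1.15368297e-03, -3.96003020e+01, -3.31430912e+01, -3.56663868e-04,
        8.55159567e-03,  3.19152900e-05]), 'tool_pos': array([0.17063558, 0.5484661 , 0.23029799]), 'tcp_rot': array([ 1.50323177e-01,  9.88636443e-01, -9.01992475e-04, -3.35319524e-04]), 'force': array([-1.02043335,  0.45743536,  0.30969979]), 'torque': array([ 0.02058893, -0.03449902, -0.02957955]), 'gripper_force': 0.0, 'finger_gap': 0.08526332152859617}
scene {'K': array([[440.59187472,   0.        , 280.94106573],
       [  0.        , 440.59187472, 194.59303302],
       [  0.        ,   0.        ,   1.        ]]), 'eye': array([ 0.19278046, -0.72074511,  0.5561566 ]), 'attitude': array([ 0.85440817, -0.2266268 ,  0.11717376, -0.45265581])}
top {'K': array([[402.51058723,   0.        , 270.59463334],
       [  0.        , 402.51058723, 210.27912435],
       [  0.        ,   0.        ,   1.        ]]), 'eye': array([ 0.40138724, -0.10083006,  0.89148303]), 'attitude': array([ 0.70522416, -0.70476179,  0.05528858, -0.05397105])}
{'K': array([[310.34738287,   0.        , 277.45153345],
       [  0.        , 310.34738287, 209.0268039 ],
       [  0.        ,   0.        ,   1.        ]]), 'hand_eye': array([[-7.34930561e-04, -9.49713678e-01, -3.13118810e-01,
         8.12418864e-02],
       [ 9.99999598e-01, -8.58900455e-04,  2.57982729e-04,
        -1.04017695e-04],
       [-5.13947615e-04, -3.13118495e-01,  9.49713928e-01,
        -1.42617280e-01],
       [ 0.00000000e+00,  0.00000000e+00,  0.00000000e+00,
         1.00000000e+00]])}
```

View pics/scene0.png

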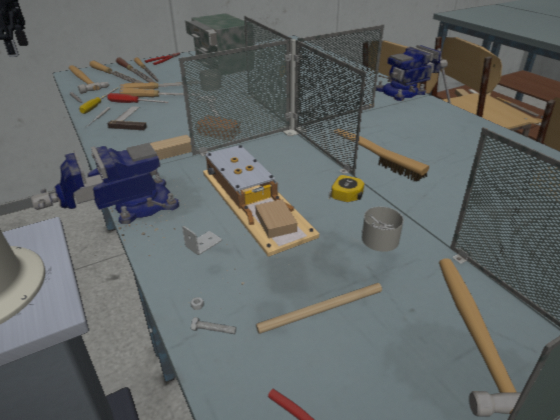

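View pics/top0.png

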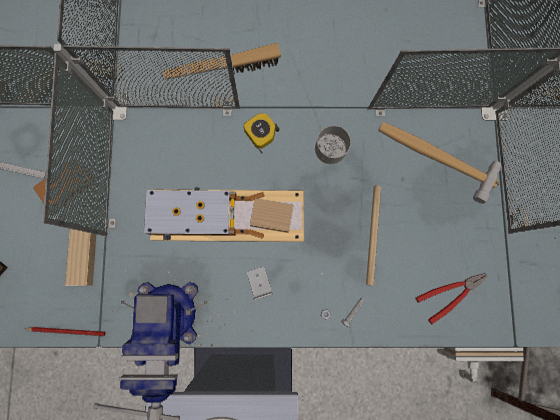

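The scene view shows the jig with the blank at about (275,218) and the dowel at (320,308). In the top view the jig runs from about (145,215) to (304,215), with its mouth at col 233. The blank is at (272,215) and the dowel runs from (377,186) to (371,284). Tape, tin and bracket are at (262,130), (332,145) and (260,282). World +y is image left in the top view and +x is image up.

```bash
cat > h.py <<'E'
import numpy as np,cv2
from scipy.spatial.transform import Rotation as R
from bench import *
def ray(n,uv):
    m=camera_model(n);uv=np.atleast_2d(uv).astype(float)
    d=np.c_[uv,np.ones(len(uv))]@np.linalg.inv(m["K"]).T
    return m["eye"],d@R.from_quat(m["attitude"]).as_matrix().T
def plane(n,uv,z):
    e,d=ray(n,uv);return e+d*((z-e[2])/d[:,2])[:,None]
def tri(a,ua,b,ub):
    e,d=ray(a,ua);f,g=ray(b,ub);out=[]
    for i in range(len(d)):
        s=np.linalg.lstsq(np.c_[d[i],-g[i]],f-e,rcond=None)[0]
        p,q=e+s[0]*d[i],f+s[1]*g[i];out.append(np.r_[(p+q)/2,np.linalg.norm(p-q)])
    return np.array(out)
def mask(p,lo,hi,roi):
    m=cv2.inRange(cv2.cvtColor(p,cv2.COLOR_BGR2HSV),lo,hi);z=np.zeros_like(m)
    x0,y0,x1,y1=roi;z[y0:y1,x0:x1]=m[y0:y1,x0:x1];return z
def big(m):
    c,_=cv2.findContours(m,cv2.RETR_EXTERNAL,cv2.CHAIN_APPROX_NONE);return max(c,key=cv2.contourArea)
def rod(m):
    c=big(m);r=cv2.minAreaRect(c);b=cv2.boxPoints(r)
    if np.linalg.norm(b[0]-b[1])>np.linalg.norm(b[1]-b[2]): b=np.roll(b,-1,axis=0)
    return r,np.array([(b[0]+b[1])/2,(b[2]+b[3])/2])
E
python3 - <<'E'
from h import *
t=cv2.imread("pics/top0.png");s=cv2.imread("pics/scene0.png")
ht=cv2.cvtColor(t,cv2.COLOR_BGR2HSV);hs=cv2.cvtColor(s,cv2.COLOR_BGR2HSV)
for q in((236,374),(215,272),(236,160),(196,290),(220,300),(215,180),(215,245),(230,330)):print(q,ht[q])
for q in((308,320),(218,275)):print(q,hs[q])
mt=mask(t,(5,50,60),(30,255,255),(350,170,395,300));ms=mask(s,(5,50,60),(30,255,255),(245,275,395,345))
rt,et=rod(mt);rs,es=rod(ms);print(rt,et,rs,es)
et=et[np.argsort(et[:,1])];es=es[np.argsort(-es[:,0])]  # far(+x) first
print(tri("top",et,"scene",es));print(plane("top",et,.008),plane("scene",es,.008))
d=np.load("pics/top0.npy");print(d[236,374],d[236,350],d[215,272],d[237,290])
v=np.hstack([cv2.resize(t[170:260,130:320],None,fx=4,fy=4,interpolation=2)])
cv2.imwrite("pics/crop1.png",v)
E
```

```text
(236, 374) [ 17  89 164]
(215, 272) [ 14  88 165]
(236, 160) [ 18 102 217]
(196, 290) [ 17 103 203]
(220, 300) [173  13 180]
(215, 180) [122  22 165]
(215, 245) [173  18 189]
(230, 330) [ 83   9 112]
(308, 320) [ 18  79 149]
(218, 275) [ 16  85 150]
((373.2680358886719, 235.32284545898438), (7.262876510620117, 99.40171813964844), 4.5377726554870605) [[377.2002  185.77777]
 [369.33588 284.86792]] ((318.9422912597656, 307.359619140625), (9.619211196899414, 130.6167755126953), 71.22196960449219) [[380.7745  286.33667]
 [257.11008 328.38257]]
[[ 0.59642527 -0.34252526  0.00776399  0.00309825]
 [ 0.37662749 -0.31621766  0.00700621  0.00087858]]
[[ 0.59497246 -0.34163009  0.008     ]
 [ 0.3762454  -0.31581689  0.008     ]] [[ 0.59789907 -0.34306166  0.008     ]
 [ 0.37671367 -0.31708347  0.008     ]]
0.8779892 0.89630556 0.8672628 0.8830063
```

View pics/crop1.png

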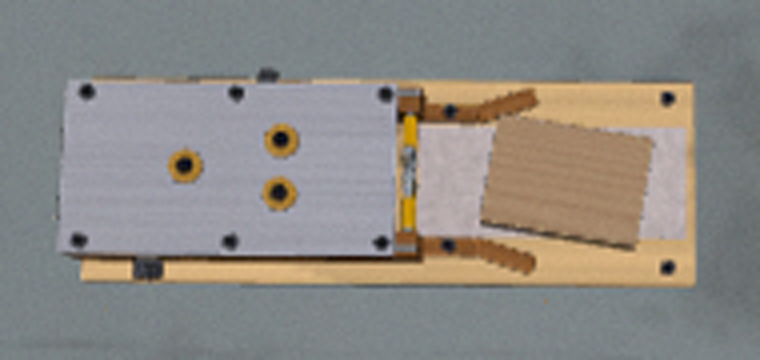

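```bash
python3 - <<'E'
from h import *
f=lambda *p:np.array(p)/4+[129.6,169.6]
c=f((694,83),(695,285),(81,281),(668,98),(668,268))
P=plane("top",c,.012)[:,:2];print("base",P.round(4))
e=P[2]-P[1];u=e/np.linalg.norm(e);print("len",np.linalg.norm(e),"wid",np.linalg.norm(P[0]-P[1]))
# lid screws at z=.06 as second axis estimate
L=plane("top",f((87,92),(386,94),(78,241),(382,243)),.06)[:,:2];v=(L[0]-L[1]+L[2]-L[3]);print("axis yaw deg",np.degrees(np.arctan2(u[1],u[0])),np.degrees(np.arctan2(v[1],v[0])),"lid mid",L.mean(0))
mid=(P[0]+P[1])/2; O=mid+u*.155; n=np.array([-u[1],u[0]])
print("origin",O,"u",u,"boltmid lateral",((P[3]+P[4])/2-O)@n,"lid lateral",(L.mean(0)-O)@n)
B=plane("top",f((500,115),(653,138),(635,247),(482,222)),.036)[:,:2]
print("blank jig xy",np.c_[(B-O)@u,(B-O)@n].round(4),"mid",((B.mean(0)-O)@u,(B.mean(0)-O)@n),B.mean(0),"edges",np.linalg.norm(B-np.roll(B,-1,0),axis=1))
H=plane("top",f((410,116),(410,228)),.043)[:,:2];print("flap top jig",np.c_[(H-O)@u,(H-O)@n])
# scene check
s=cv2.imread("pics/scene0.png");cv2.imwrite("pics/crop2.png",cv2.resize(s[140:260,195:325],None,fx=5,fy=5,interpolation=2))
E
```

```text
base [[ 0.5835 -0.1749]
 [ 0.4709 -0.1741]
 [ 0.4729  0.1614]
 [ 0.575  -0.1603]
 [ 0.4802 -0.1594]]
len 0.33544512837592416 wid 0.1125920786095074
axis yaw deg 89.66442849566026 89.66123834672489 lid mid [0.52864579 0.07035372]
origin [ 0.52814259 -0.01947286] u [0.00585679 0.99998285] boltmid lateral -0.00030010956675605854 lid lateral 2.2905084501052028e-05
blank jig xy [[-0.0482 -0.033 ]
 [-0.1308 -0.0209]
 [-0.1211  0.0381]
 [-0.0393  0.0253]] mid (np.float64(-0.08481402543109683), np.float64(0.00237511367913326)) [ 0.52527078 -0.10427152] edges [0.08350759 0.05985281 0.08280759 0.05890327]
flap top jig [[-0.00023145 -0.03080053]
 [-0.00150433  0.02953272]]
```

View pics/crop2.png

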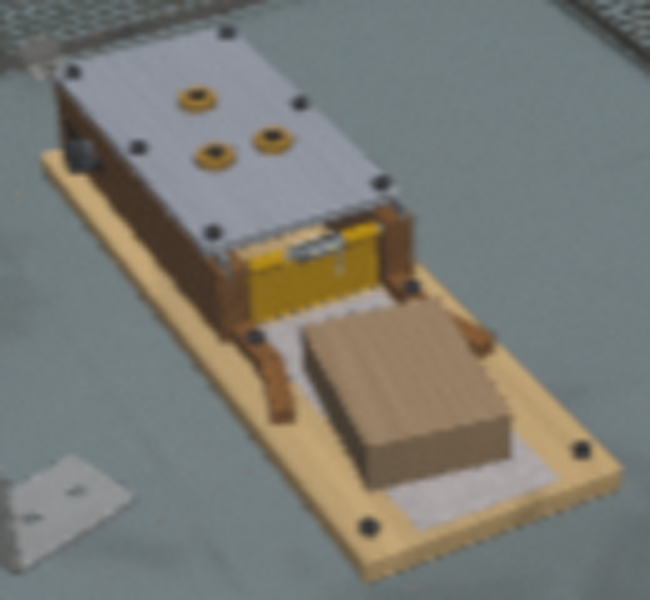

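The crop shows the shut flap, with the blank yawed about −8.5° on the bed and its front right corner near the flared rail. Next I check the heights of the obstacles along the transit, and the blank's height from two views.

```bash
python3 - <<'E'
from h import *
g=lambda *p:np.array(p)/5+[194.6,139.6]; f=lambda *p:np.array(p)/4+[129.6,169.6]
# blank top: front-right, rear-right, rear-left, front-left
print("blank tri",tri("top",f((500,115),(653,138),(635,247),(482,222)),"scene",g((432,300),(510,417),(370,445),(305,335))).round(4))
print("bolts tri",tri("top",f((668,98),(668,268)),"scene",g((582,450),(369,526))).round(4))
d=np.load("pics/top0.npy");yy,xx=np.mgrid[:420,:560]
e,r=ray("top",np.c_[xx.ravel(),yy.ravel()]);W=(e+r*d.reshape(-1,1));ok=d.ravel()>0;W=W[ok]
for n,(x0,x1,y0,y1) in dict(vise=(.1,.45,.02,.3),transit=(.1,.45,-.4,.02),fence=(.4,.8,.2,.45),tin=(.62,.8,-.32,-.17),right=(.3,.65,-.45,-.2),tape=(.62,.8,-.14,0)).items():
    s=W[(W[:,0]>x0)&(W[:,0]<x1)&(W[:,1]>y0)&(W[:,1]<y1)];h=s[s[:,2]>.02];print(n,"maxz",s[:,2].max(),h.min(0) if len(h) else'',h.max(0) if len(h) else '')
E
```

```text
blank tri [[ 0.5609 -0.0675  0.0332  0.0009]
 [ 0.5485 -0.1504  0.0326  0.0008]
 [ 0.4906 -0.1408  0.0349  0.0025]
 [ 0.5045 -0.0587  0.0298  0.0023]]
bolts tri [[ 5.751e-01 -1.604e-01  1.250e-02  4.000e-04]
 [ 4.805e-01 -1.595e-01  1.330e-02  8.000e-04]]
vise maxz 0.1349321207940155 [0.12381002 0.03124977 0.02003182] [0.44987461 0.29996947 0.13493212]
transit maxz 0.05164531872444733 [ 0.29390211 -0.26471671  0.02026412] [ 0.36169999 -0.06820053  0.05164532]
fence maxz 0.257155981698321 [0.40124444 0.20008164 0.02001601] [0.79993798 0.44999241 0.25715598]
tin maxz 0.055555219152559454 [ 0.64710706 -0.27497513  0.02000672] [ 0.71940343 -0.2026498   0.05555522]
right maxz 0.05507896235578036 [ 0.48069547 -0.32755003  0.02052295] [ 0.64995978 -0.22437528  0.05507896]
tape maxz 0.25667431943135544 [ 0.66978093 -0.1190768   0.02004772] [ 7.82721007e-01 -1.76679623e-04  2.56674319e-01]
```

```bash
python3 -m pendant '[{"dp":[0.016,-0.044,0],"rot":[0,0,0.015],"jaw":0.05},{"dp":[0.016,-0.044,0],"rot":[0,0,0.015],"jaw":0.05},{"dp":[0.016,-0.044,0],"rot":[0,0,0.015],"jaw":0.05},{"dp":[0.016,-0.044,0],"rot":[0,0,0.015],"jaw":0.05},{"dp":[0.016,-0.044,0],"rot":[0,0,0.015],"jaw":0.05},{"dp":[0.016,-0.044,0],"rot":[0,0,0.015],"jaw":0.05},{"dp":[0.016,-0.044,0],"rot":[0,0,0.015],"jaw":0.05},{"dp":[0.018,-0.044,0],"rot":[0,0,0.015],"jaw":0.05},{"dp":[0.018,-0.044,0],"rot":[0,0,0.015],"jaw":0.05},{"dp":[0.018,-0.044,0],"rot":[0,0,0.015],"jaw":0.05},{"dp":[0.018,-0.044,0],"rot":[0,0,0.015],"jaw":0.05},{"dp":[0.018,-0.044,0],"rot":[0,0,0.015],"jaw":0.05}]' 60
```

```text
clock: 1.3
tool_pos: [0.3731, 0.019, 0.2312]
tcp_rot: [0.061, 0.998, 0.0, 0.0]
force: [0.9, 1.0, 0.2]
finger_gap: 0.05
gripper_force: 0.0
```

```bash
python3 -m pendant '[{"dp":[0.019,-0.044,-0.013]},{"dp":[0.019,-0.044,-0.013]},{"dp":[0.019,-0.044,-0.013]},{"dp":[0.019,-0.044,-0.013]},{"dp":[0.019,-0.044,-0.013]},{"dp":[0.019,-0.044,-0.013]},{"dp":[0.019,-0.044,-0.013]},{"dp":[0.020,-0.044,-0.01]},{"dp":[0,0,0]}]' 
python3 - <<'E'
from h import *
s=observe();p,d=read_camera("wrist");cv2.imwrite("pics/w1.png",p)
print(s["tool_pos"],R.from_quat(s["tcp_rot"]).as_matrix()[:,1])
m=camera_model("wrist");T=np.eye(4);T[:3,:3]=R.from_quat(s["tcp_rot"]).as_matrix();T[:3,3]=s["tool_pos"];C=T@m["hand_eye"]
k=mask(p,(8,50,70),(28,255,255),(0,0,560,420));r,e=rod(k);print(r,e)
dd=np.c_[e,[1,1]]@np.linalg.inv(m["K"]).T@C[:3,:3].T;print(C[:3,3]+dd*((.008-C[2,3])/dd[:,2])[:,None])
E
```

```text
[0.37305498 0.01902516 0.23119866] [1.21397577e-01 9.92603955e-01 1.32803669e-04]
((524.5487060546875, 200.06097412109375), (58.528717041015625, 105.57254791259766), 6.34019136428833) [[530.378   147.59756]
 [518.7194  252.52438]]
[[0.37352761 0.31620943 0.008     ]
 [0.50995223 0.31892962 0.008     ]]$[0]: bad value
```

View pics/w1.png

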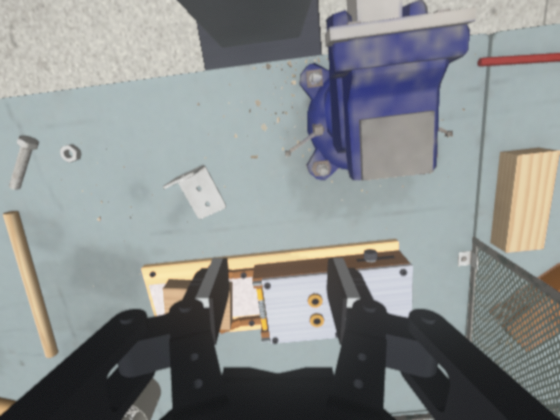

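The move was refused because every row needs all the fields. The wrist picture, taken from the old place, shows the bracket at (200,190), the jig at (280,290) and the dowel at the left, (30,285). I'm repeating the move.

```bash
python3 -m pendant '[{"jaw":0.05,"rot":[0,0,0],"dp":[0.019,-0.044,-0.013]},{"jaw":0.05,"rot":[0,0,0],"dp":[0.019,-0.044,-0.013]},{"jaw":0.05,"rot":[0,0,0],"dp":[0.019,-0.044,-0.013]},{"jaw":0.05,"rot":[0,0,0],"dp":[0.019,-0.044,-0.013]},{"jaw":0.05,"rot":[0,0,0],"dp":[0.019,-0.044,-0.013]},{"jaw":0.05,"rot":[0,0,0],"dp":[0.019,-0.044,-0.013]},{"jaw":0.05,"rot":[0,0,0],"dp":[0.019,-0.044,-0.013]},{"jaw":0.05,"rot":[0,0,0],"dp":[0.020,-0.044,-0.01]},{"jaw":0.05,"rot":[0,0,0],"dp":[0,0,0]}]' && python3 - <<'E'
from h import *
s=observe();p,d=read_camera("wrist");cv2.imwrite("pics/w2.png",p)
print(s["tool_pos"],R.from_quat(s["tcp_rot"]).as_matrix()[:,1])
m=camera_model("wrist");T=np.eye(4);T[:3,:3]=R.from_quat(s["tcp_rot"]).as_matrix();T[:3,3]=s["tool_pos"];C=T@m["hand_eye"]
k=mask(p,(8,50,70),(28,255,255),(240,0,320,330));
ys=np.arange(0,420,20)
u=np.array([[np.median(np.nonzero(k[y])[0]),y,np.ptp(np.nonzero(k[y])[0])] for y in ys if (k[y]>0).sum()>8]);print(u[[0,len(u)//2,-1]])
e=u[:,:2];dd=np.c_[e,np.ones(len(e))]@np.linalg.inv(m["K"]).T@C[:3,:3].T;P=C[:3,3]+dd*((.008-C[2,3])/dd[:,2])[:,None];print(P[[0,len(u)//2,-1]])
E
```

```text
clock: 2.25
tool_pos: [0.5255, -0.3345, 0.1257]
tcp_rot: [0.063, 0.998, 0.001, -0.002]
force: [-0.7, 1.7, 0.0]
finger_gap: 0.0496
gripper_force: 0.0
[ 0.52549128 -0.33448859  0.12572848] [0.12523538 0.99212521 0.00191467]
[[276.5  20.   19. ]
 [277.5 140.   17. ]
 [278.5 260.   15. ]]
[[ 0.38415846 -0.31690512  0.008     ]
 [ 0.47031427 -0.32709745  0.008     ]
 [ 0.57936075 -0.33999776  0.008     ]]
```

```bash
python3 -m pendant '[{"jaw":0.045,"rot":[0,0,0.004],"dp":[0,0.001,-0.034]},{"jaw":0.045,"rot":[0,0,0.004],"dp":[0,0,-0.034]},{"jaw":0.045,"rot":[0,0,0],"dp":[0,0,-0.03]},{"jaw":0.045,"rot":[0,0,0],"dp":[0,0,-0.016]},{"jaw":0.045,"rot":[0,0,0],"dp":[0,0,-0.009]},{"jaw":0.014,"rot":[0,0,0],"dp":[0,0,0]},{"jaw":0.008,"rot":[0,0,0],"dp":[0,0,0]},{"jaw":0.008,"rot":[0,0,0],"dp":[0,0,0]},{"jaw":0.008,"rot":[0,0,0],"dp":[0,0,0]},{"jaw":0.008,"rot":[0,0,0],"dp":[0,0,0]}]' 60
```

```text
clock: 3.3
tool_pos: [0.5271, -0.331, 0.0094]
tcp_rot: [0.057, 0.998, -0.001, 0.001]
force: [-1.4, 1.2, 6.4]
finger_gap: 0.0122
gripper_force: 59.0
```

Gap 12.2 mm and z 9.4 mm: it is pinching above the rod's centre. I'm opening to see where the arm really stands.

```bash
python3 -m pendant '[{"jaw":0.04,"rot":[0,0,0],"dp":[0,0,0]},{"jaw":0.04,"rot":[0,0,0],"dp":[0,0,0]},{"jaw":0.04,"rot":[0,0,0],"dp":[0,0,0]}]' && python3 - <<'E'
from h import *
s=observe();print(s["tool_pos"],s["force"],s["finger_gap"]);p,d=read_camera("wrist");cv2.imwrite("pics/w3.png",p)
E
```

```text
clock: 3.6
tool_pos: [0.5258, -0.33, 0.0072]
tcp_rot: [0.057, 0.998, 0.0, -0.0]
force: [-0.8, 0.3, 0.4]
finger_gap: 0.0398
gripper_force: 0.0
[ 0.5258197  -0.32997024  0.00720491] [-0.82597038  0.27122467  0.35724704] 0.03981786170924088
```

View pics/w3.png

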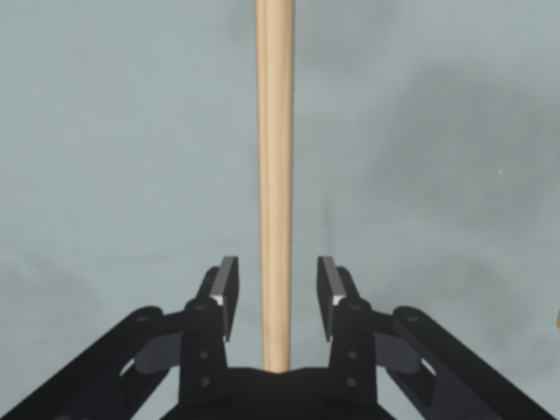

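The dowel lies centred between the fingers (x≈277 px), but the arm is 5 mm too high. I'm going lower and regripping.

```bash
python3 -m pendant '[{"jaw":0.03,"rot":[0,0,0],"dp":[0,0,-0.003]},{"jaw":0.025,"rot":[0,0,0],"dp":[0,0,-0.003]},{"jaw":0.022,"rot":[0,0,0],"dp":[0,0,0]},{"jaw":0.022,"rot":[0,0,0],"dp":[0,0,0]}]' 60
```

```text
clock: 4.05
tool_pos: [0.5257, -0.3299, 0.001]
tcp_rot: [0.057, 0.998, 0.0, -0.0]
force: [0.8, -0.1, 0.6]
finger_gap: 0.0219
gripper_force: 0.0
```

```bash
python3 -m pendant '[{"jaw":0.014,"rot":[0,0,0],"dp":[0,0,0]},{"jaw":0.008,"rot":[0,0,0],"dp":[0,0,0]},{"jaw":0.008,"rot":[0,0,0],"dp":[0,0,0]},{"jaw":0.008,"rot":[0,0,0],"dp":[0,0,0]}]' 60
```

```text
clock: 4.45
tool_pos: [0.526, -0.3301, 0.0014]
tcp_rot: [0.057, 0.998, -0.0, 0.0]
force: [0.1, -0.0, 0.5]
finger_gap: 0.0135
gripper_force: 58.6
```

```bash
python3 -m pendant '[{"jaw":0.008,"rot":[0,0,0],"dp":[0,0,0.02]},{"jaw":0.008,"rot":[0,0,0],"dp":[0,0,0.04]},{"jaw":0.008,"rot":[0,0,0],"dp":[0,0,0.04]},{"jaw":0.008,"rot":[0,0,0],"dp":[0,0,0]},{"jaw":0.008,"rot":[0,0,0],"dp":[0,0,0]}]' 60 && python3 - <<'E'
from h import *
s=observe();print(s["tool_pos"])
I={}
for n in("scene","top"):
    p,d=read_camera(n);cv2.imwrite(f"pics/{n}1.png",p);np.save(f"pics/{n}1.npy",d);I[n]=p
cv2.imwrite("pics/j1.png",np.hstack([cv2.resize(I["scene"][150:350,200:430],(460,400)),cv2.resize(I["top"][130:330,310:470],(320,400))]))
E
```

```text
clock: 4.95
tool_pos: [0.5266, -0.3305, 0.1025]
tcp_rot: [0.057, 0.998, -0.001, 0.001]
force: [-0.2, 0.9, -0.6]
finger_gap: 0.0136
gripper_force: 58.6
[ 0.5265503  -0.33051936  0.10251522]
```

View pics/j1.png

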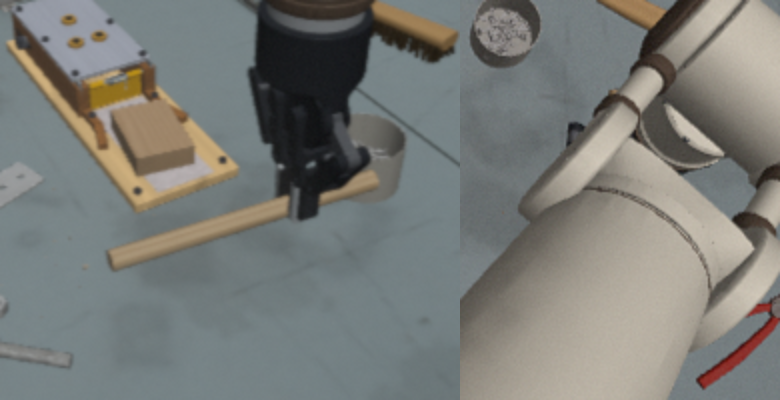

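The dowel is held well inside the pads, and the jig and blank are untouched. Next I work out its tilt and end positions by intersecting the scene rays with the vertical plane through the grip.

```bash
cat >> h.py <<'E'
def rod_ends(p,roi,s,lo=(5,50,60),hi=(30,255,255),n="scene"):
    r,e=rod(mask(p,lo,hi,roi));t=s["tool_pos"];M=R.from_quat(s["tcp_rot"]).as_matrix();N=M[:,1]
    o,d=ray(n,e);P=o+d*(((t-o)@N)/(d@N))[:,None]
    return e,P,(P-t)@M
E
python3 - <<'E'
from h import *
s=observe();p=cv2.imread("pics/scene1.png")
# piece near: left of fingers; far piece right of fingers
for roi in((245,240,338,295),(362,225,395,255)):
    e,P,L=rod_ends(p,roi,s);print(e.round(1),P.round(4),"tool frame",L.round(4))
E
```

```text
[[338.5 253.6]
 [254.3 279.9]] [[ 0.5129 -0.3278  0.1076]
 [ 0.3785 -0.3124  0.1063]] tool frame [[ 0.0122  0.     -0.0079]
 [ 0.1475  0.     -0.0062]]
[[388.4 238.2]
 [360.8 247.4]] [[ 0.6019 -0.3379  0.1082]
 [ 0.552  -0.3322  0.1065]] tool frame [[-0.0773  0.     -0.0087]
 [-0.0271  0.     -0.0068]]
```

```bash
python3 -m pendant '[{"jaw":0.008,"rot":[0,0,-0.133],"dp":[0.0008,0,0]},{"jaw":0.008,"rot":[0,0,-0.133],"dp":[0.0007,0.0018,0]},{"jaw":0.008,"rot":[0,0,-0.133],"dp":[0.0007,0.0018,0]},{"jaw":0.008,"rot":[0,0,-0.133],"dp":[0.0007,0.0018,0]},{"jaw":0.008,"rot":[0,0,-0.133],"dp":[0.0007,0.0018,0]},{"jaw":0.008,"rot":[0,0,-0.133],"dp":[0.0007,0.0018,0]},{"jaw":0.008,"rot":[0,0,-0.133],"dp":[0.0007,0.0018,0]},{"jaw":0.008,"rot":[0,0,-0.133],"dp":[0.0007,0.0018,0]},{"jaw":0.008,"rot":[0,0,-0.133],"dp":[0.0007,0.0018,0]},{"jaw":0.008,"rot":[0,0,-0.133],"dp":[0.0007,0.0018,0]},{"jaw":0.008,"rot":[0,0,-0.133],"dp":[0.0007,0.0018,0]},{"jaw":0.008,"rot":[0,0,0],"dp":[0,0,0]}]' 60; python3 - <<'E'
from h import *
s=observe();M=R.from_quat(s["tcp_rot"]).as_matrix();print(s["tool_pos"],M[:,0],np.degrees(np.arctan2(M[1,0],M[0,0])))
E
```

```text
clock: 6.25
tool_pos: [0.5327, -0.3109, 0.0991]
tcp_rot: [0.709, 0.705, -0.0, -0.002]
force: [0.3, -0.5, -0.8]
finger_gap: 0.0135
gripper_force: 58.7
[ 0.53271314 -0.31088006  0.09910904] [0.006074   0.99997812 0.00261862] 89.65198232339851
```

```bash
python3 -m pendant '[{"jaw":0.008,"rot":[0,0,0],"dp":[0.0017,-0.002,-0.03]},{"jaw":0.008,"rot":[0,0,0],"dp":[0,0,-0.03]},{"jaw":0.008,"rot":[0,0,0],"dp":[0,0,-0.015]},{"jaw":0.008,"rot":[0,0,0],"dp":[0,0,-0.006]},{"jaw":0.008,"rot":[0,0,0],"dp":[0,0,0]},{"jaw":0.008,"rot":[0,0,0],"dp":[0,0,0]}]' 60; python3 - <<'E'
from h import *
s=observe();M=R.from_quat(s["tcp_rot"]).as_matrix();print(s["tool_pos"],M[:,0],s["force"])
p,d=read_camera("scene");cv2.imwrite("pics/scene2.png",p)
q,d=read_camera("top");cv2.imwrite("pics/top2.png",q)
cv2.imwrite("pics/j2.png",np.hstack([cv2.resize(p[150:310,200:360],(400,400),interpolation=2),cv2.resize(q[150:270,220:340],(400,400),interpolation=2)]))
E
```

```text
clock: 6.85
tool_pos: [0.5362, -0.3147, 0.0215]
tcp_rot: [0.709, 0.705, 0.0, 0.001]
force: [0.4, 0.6, -0.2]
finger_gap: 0.0131
gripper_force: 58.7
[ 0.53621902 -0.31469029  0.02154889] [ 0.00532254  0.99998487 -0.00139134] [ 0.39012512  0.56827819 -0.18107086]
```

View pics/j2.png

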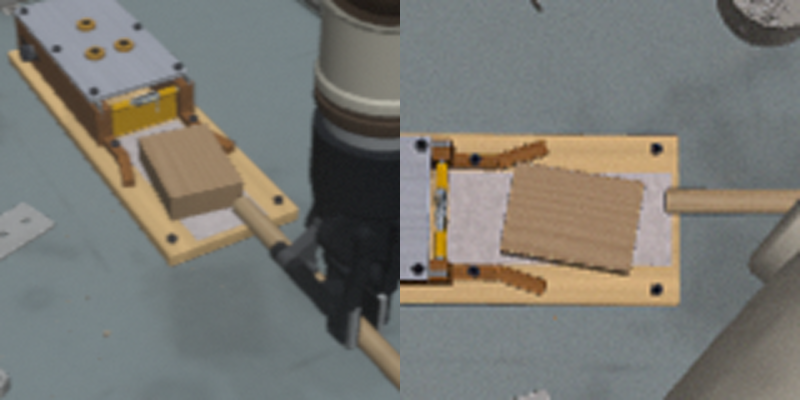

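Scene and top views: the dowel tip is behind the blank at about top px (299,210), slightly to the right of centre as intended to square the blank. Pushing the first 30 mm.

```bash
python3 -m pendant '[{"jaw":0.008,"rot":[0,0,0],"dp":[0,0.005,-0.003]},{"jaw":0.008,"rot":[0,0,0],"dp":[0,0.005,0]},{"jaw":0.008,"rot":[0,0,0],"dp":[0,0.004,0]},{"jaw":0.008,"rot":[0,0,0],"dp":[0,0.004,0]},{"jaw":0.008,"rot":[0,0,0],"dp":[0,0.004,0]},{"jaw":0.008,"rot":[0,0,0],"dp":[0,0.004,0]},{"jaw":0.008,"rot":[0,0,0],"dp":[0,0.003,0]},{"jaw":0.008,"rot":[0,0,0],"dp":[0,0,0]}]' 60; cat >> h.py <<'E'
O=np.array([.5281,-.0195]);U=np.array([.00586,.99998]);NN=np.array([-.99998,.00586])
def blank(q):
    # top face by hue<=16-ish tan, right of the mouth
    m=mask(q,(8,60,120),(16,120,200),(236,193,300,240));m=cv2.morphologyEx(m,cv2.MORPH_OPEN,np.ones((5,5)))
    c=big(m);r=cv2.minAreaRect(c);B=plane("top",cv2.boxPoints(r),.036)[:,:2]
    return r,np.c_[(B-O)@U,(B-O)@NN]
E
python3 - <<'E'
from h import *
s=observe();print(s["tool_pos"],s["force"])
print(blank(cv2.imread("pics/top2.png")))
q,d=read_camera("top");cv2.imwrite("pics/top3.png",q);print(blank(q))
E
```

```text
clock: 7.75
tool_pos: [0.5354, -0.2845, 0.0173]
tcp_rot: [0.709, 0.705, 0.0, -0.0]
force: [0.4, -0.5, -1.1]
finger_gap: 0.0134
gripper_force: 58.7
[ 0.53540348 -0.2845359   0.01727024] [ 0.39575791 -0.49909665 -1.05790898]
(((271.310791015625, 214.13514709472656), (39.126953125, 27.125829696655273), 9.462322235107422), array([[-0.03852925,  0.02348936],
       [-0.04733304, -0.0347884 ],
       [-0.13073377, -0.02124016],
       [-0.12109068,  0.03676462]]))
(((264.1582336425781, 215.63706970214844), (38.7929801940918, 27.23397445678711), 5.90614128112793), array([[-0.025115  ,  0.02979111],
       [-0.03018009, -0.02905947],
       [-0.11351348, -0.0208727 ],
       [-0.10758666,  0.03781308]]))
```

```bash
python3 -m pendant '[{"jaw":0.008,"rot":[0,0,0],"dp":[0,0.003,0]},{"jaw":0.008,"rot":[0,0,0],"dp":[0,0.003,0]},{"jaw":0.008,"rot":[0,0,0],"dp":[0,0.003,0]},{"jaw":0.008,"rot":[0,0,0],"dp":[0,0.003,0]},{"jaw":0.008,"rot":[0,0,0],"dp":[0,0.003,0]}]' 60
python3 - <<'E'
from h import *
s=observe();print(s["tool_pos"],s["force"])
q,d=read_camera("top");cv2.imwrite("pics/top4.png",q);print(blank(q))
E
```

```text
clock: 8.3
tool_pos: [0.5354, -0.2697, 0.0173]
tcp_rot: [0.709, 0.705, -0.0, -0.0]
force: [0.4, -0.4, -0.7]
finger_gap: 0.0135
gripper_force: 58.7
[ 0.53541596 -0.26971827  0.01728398] [ 0.35836042 -0.40160246 -0.73510051]
(((257.5477600097656, 215.09384155273438), (39.43391799926758, 27.16558837890625), 6.709836959838867), array([[-0.00994148,  0.02794369],
       [-0.01565524, -0.03070926],
       [-0.10027995, -0.02117878],
       [-0.09369656,  0.03728229]]))
```

```bash
python3 -m pendant '[{"jaw":0.008,"rot":[0,0,0],"dp":[0,-0.004,0]},{"jaw":0.008,"rot":[0,0,0],"dp":[0.006,0,0]},{"jaw":0.008,"rot":[0,0,0],"dp":[0,0.004,0]},{"jaw":0.008,"rot":[0,0,0],"dp":[0,0.003,0]},{"jaw":0.008,"rot":[0,0,0],"dp":[0,0.003,0]},{"jaw":0.008,"rot":[0,0,0],"dp":[0,0.003,0]},{"jaw":0.008,"rot":[0,0,0],"dp":[0,0.003,0]}]' 60
python3 - <<'E'
from h import *
s=observe();print(s["tool_pos"],s["force"])
q,d=read_camera("top");cv2.imwrite("pics/top5.png",q);print(blank(q))
E
```

```text
clock: 9.05
tool_pos: [0.5414, -0.2577, 0.0173]
tcp_rot: [0.709, 0.705, -0.0, -0.0]
force: [-0.1, -1.4, -0.9]
finger_gap: 0.0135
gripper_force: 58.7
[ 0.54139575 -0.25766746  0.01731606] [-0.10253576 -1.35794228 -0.92816296]
(((254.0, 214.5), (27.0, 36.0), 90.0), array([[-0.00805587, -0.02692928],
       [-0.08575877, -0.02745074],
       [-0.08610036,  0.03113842],
       [-0.0092044 ,  0.03164441]]))
```

The blank is now square, centred at jig y≈+2 mm. I shift the dowel to the centre line and push it in.

```bash
python3 -m pendant '[{"jaw":0.008,"rot":[0,0,0],"dp":[0,-0.004,0]},{"jaw":0.008,"rot":[0,0,0],"dp":[-0.0145,0,0]},{"jaw":0.008,"rot":[0,0,0],"dp":[0,0.004,0]},{"jaw":0.008,"rot":[0,0,0],"dp":[0,0.003,0]},{"jaw":0.008,"rot":[0,0,0],"dp":[0,0.003,0]},{"jaw":0.008,"rot":[0,0,0],"dp":[0,0.003,0]},{"jaw":0.008,"rot":[0,0,0],"dp":[0,0.003,0]},{"jaw":0.008,"rot":[0,0,0],"dp":[0,0.003,0]},{"jaw":0.008,"rot":[0,0,0],"dp":[0,0.003,0]},{"jaw":0.008,"rot":[0,0,0],"dp":[0,0.003,0]}]' 60
```

```text
clock: 10.1
tool_pos: [0.5277, -0.2376, 0.0178]
tcp_rot: [0.709, 0.705, -0.0, 0.001]
force: [0.2, -3.6, 0.4]
finger_gap: 0.0138
gripper_force: 58.7
```

```bash
python3 - <<'E'
from h import *
s=observe();print(s["tool_pos"],s["force"])
q,d=read_camera("top");cv2.imwrite("pics/top6.png",q)
p,d=read_camera("scene");cv2.imwrite("pics/scene6.png",p)
cv2.imwrite("pics/j6.png",np.hstack([cv2.resize(p[150:310,200:360],(400,400),interpolation=2),cv2.resize(q[150:270,220:340],(400,400),interpolation=2)]))
E
```

```text
[ 0.52770145 -0.23756202  0.01779396] [ 0.24340758 -3.61017009  0.44636349]
```

View pics/j6.png

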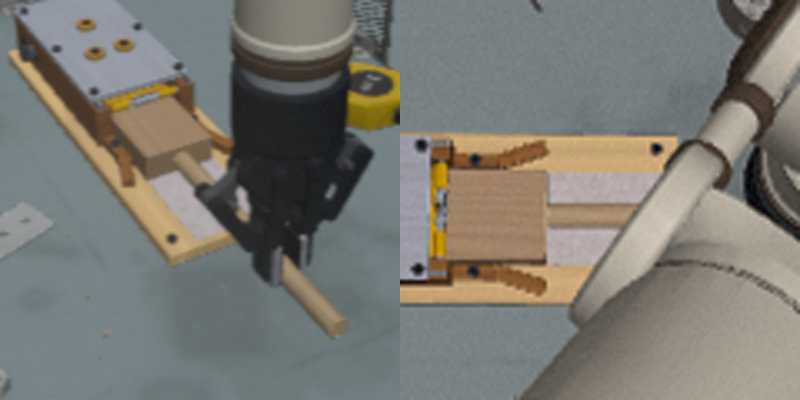

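The flap has lifted onto the square-on blank and the dowel is centred (rear face at about top px col 264). Pushing on.

```bash
python3 -m pendant '[{"jaw":0.008,"rot":[0,0,0],"dp":[0,0.004,0]},{"jaw":0.008,"rot":[0,0,0],"dp":[0,0.004,0]},{"jaw":0.008,"rot":[0,0,0],"dp":[0,0.004,0]},{"jaw":0.008,"rot":[0,0,0],"dp":[0,0.004,0]},{"jaw":0.008,"rot":[0,0,0],"dp":[0,0.004,0]},{"jaw":0.008,"rot":[0,0,0],"dp":[0,0.004,0]},{"jaw":0.008,"rot":[0,0,0],"dp":[0,0.004,0]},{"jaw":0.008,"rot":[0,0,0],"dp":[0,0.004,0]},{"jaw":0.008,"rot":[0,0,0],"dp":[0,0.004,0]},{"jaw":0.008,"rot":[0,0,0],"dp":[0,0.004,0]}]' 60
```

```text
clock: 11.2
tool_pos: [0.5269, -0.1966, 0.0172]
tcp_rot: [0.709, 0.705, -0.0, -0.0]
force: [0.2, -2.5, -0.8]
finger_gap: 0.0133
gripper_force: 58.7
```

```bash
python3 -m pendant '[{"jaw":0.008,"rot":[0,0,0],"dp":[0,0.005,0]},{"jaw":0.008,"rot":[0,0,0],"dp":[0,0.005,0]},{"jaw":0.008,"rot":[0,0,0],"dp":[0,0.005,0]},{"jaw":0.008,"rot":[0,0,0],"dp":[0,0.005,0]},{"jaw":0.008,"rot":[0,0,0],"dp":[0,0.005,0]},{"jaw":0.008,"rot":[0,0,0],"dp":[0,0.005,0]},{"jaw":0.008,"rot":[0,0,0],"dp":[0,0.005,0]},{"jaw":0.008,"rot":[0,0,0],"dp":[0,0.005,0]},{"jaw":0.008,"rot":[0,0,0],"dp":[0,0.005,0]},{"jaw":0.008,"rot":[0,0,0],"dp":[0,0.005,0]},{"jaw":0.008,"rot":[0,0,0],"dp":[0,0.004,0]},{"jaw":0.008,"rot":[0,0,0],"dp":[0,0,0]}]' 60
```

```text
clock: 12.4
tool_pos: [0.5264, -0.142, 0.017]
tcp_rot: [0.709, 0.705, -0.0, -0.001]
force: [0.2, -0.6, -1.5]
finger_gap: 0.0135
gripper_force: 58.6
```

```bash
python3 -m pendant '[{"jaw":0.008,"rot":[0,0,0],"dp":[0,0.003,0]},{"jaw":0.008,"rot":[0,0,0],"dp":[0,0.002,0]},{"jaw":0.008,"rot":[0,0,0],"dp":[0,0.001,0]},{"jaw":0.008,"rot":[0,0,0],"dp":[0,0.001,0]}]'
```

```text
clock: 12.8
tool_pos: [0.5266, -0.1358, 0.0171]
tcp_rot: [0.709, 0.705, -0.0, -0.0]
force: [-0.6, -1.7, -1.7]
finger_gap: 0.0134
gripper_force: 58.6
```

```bash
python3 -m pendant '[{"jaw":0.008,"rot":[0,0,0],"dp":[0,0.001,0]},{"jaw":0.008,"rot":[0,0,0],"dp":[0,0.001,0]}]'
```

```text
clock: 13.0
tool_pos: [0.5268, -0.1339, 0.0172]
tcp_rot: [0.709, 0.705, -0.0, -0.0]
force: [-0.5, -1.0, -1.5]
finger_gap: 0.0133
gripper_force: 58.6
```

```bash
python3 -m pendant '[{"jaw":0.008,"rot":[0,0,0],"dp":[0,0.001,0]},{"jaw":0.008,"rot":[0,0,0],"dp":[0,0.001,0]}]'
```

```text
clock: 13.2
tool_pos: [0.5269, -0.1319, 0.0173]
tcp_rot: [0.709, 0.705, -0.0, -0.0]
force: [-0.6, -1.1, -2.8]
finger_gap: 0.0137
gripper_force: 58.6
```

```bash
python3 -m pendant '[{"jaw":0.008,"rot":[0,0,0],"dp":[0,0.001,0]},{"jaw":0.008,"rot":[0,0,0],"dp":[0,0.001,0]}]'
```

```text
clock: 13.4
tool_pos: [0.5269, -0.1299, 0.0173]
tcp_rot: [0.709, 0.705, -0.0, -0.0]
force: [-1.2, -2.5, -1.6]
finger_gap: 0.0133
gripper_force: 58.6
```

```bash
python3 -m pendant '[{"jaw":0.008,"rot":[0,0,0],"dp":[0,0.001,0]},{"jaw":0.008,"rot":[0,0,0],"dp":[0,0.001,0]}]'
```

```text
clock: 13.6
tool_pos: [0.5269, -0.1279, 0.0173]
tcp_rot: [0.709, 0.705, -0.0, -0.0]
force: [-0.8, -2.4, -2.0]
finger_gap: 0.0138
gripper_force: 58.6
```

```bash
python3 -m pendant '[{"jaw":0.008,"rot":[0,0,0],"dp":[0,0.001,0]},{"jaw":0.008,"rot":[0,0,0],"dp":[0,0.001,0]}]'
```

```text
clock: 13.8
tool_pos: [0.5269, -0.1259, 0.0173]
tcp_rot: [0.709, 0.705, -0.0, -0.0]
force: [-0.5, -1.0, -2.0]
finger_gap: 0.013
gripper_force: 58.6
```

```bash
python3 -m pendant '[{"jaw":0.008,"rot":[0,0,0],"dp":[0,0.001,0]},{"jaw":0.008,"rot":[0,0,0],"dp":[0,0.001,0]}]'
```

```text
clock: 14.0
tool_pos: [0.5269, -0.1239, 0.0173]
tcp_rot: [0.709, 0.705, -0.0, 0.0]
force: [-0.1, -1.1, -2.2]
finger_gap: 0.0136
gripper_force: 58.6
```

```bash
python3 -m pendant '[{"jaw":0.008,"rot":[0,0,0],"dp":[0,0.001,0]},{"jaw":0.008,"rot":[0,0,0],"dp":[0,0.001,0]}]'
```

```text
clock: 14.2
tool_pos: [0.527, -0.122, 0.0173]
tcp_rot: [0.709, 0.705, -0.0, 0.0]
force: [0.0, -2.2, -1.7]
finger_gap: 0.0138
gripper_force: 58.6
```

```bash
python3 -m pendant '[{"jaw":0.008,"rot":[0,0,0],"dp":[0,0.001,0]},{"jaw":0.008,"rot":[0,0,0],"dp":[0,0.001,0]}]'
```

```text
clock: 14.4
tool_pos: [0.5274, -0.1214, 0.0178]
tcp_rot: [0.709, 0.705, -0.001, 0.001]
force: [-1.6, -8.5, -1.9]
finger_gap: 0.0133
gripper_force: 58.6
```

The stop has been met (8.5 N). Checking the settled force.

```bash
python3 -m pendant '[{"jaw":0.008,"rot":[0,0,0],"dp":[0,0.0004,0]},{"jaw":0.008,"rot":[0,0,0],"dp":[0,0,0]}]'
```

```text
clock: 14.6
tool_pos: [0.5276, -0.1214, 0.0179]
tcp_rot: [0.709, 0.705, -0.001, 0.002]
force: [-0.0, -7.9, -2.7]
finger_gap: 0.0136
gripper_force: 58.6
```

```bash
python3 -m pendant '[{"jaw":0.008,"rot":[0,0,0],"dp":[0,0.0007,0]},{"jaw":0.008,"rot":[0,0,0],"dp":[0,0.0003,0]},{"jaw":0.008,"rot":[0,0,0],"dp":[0,0,0]}]' 80
```

```text
clock: 14.9
tool_pos: [0.5277, -0.1212, 0.0181]
tcp_rot: [0.709, 0.705, -0.001, 0.002]
force: [-0.8, -10.3, -1.3]
finger_gap: 0.0127
gripper_force: 78.5
```

```bash
python3 -m pendant '[{"jaw":0.008,"rot":[0,0,0],"dp":[0,0.0008,0]},{"jaw":0.008,"rot":[0,0,0],"dp":[0,0.0007,0]},{"jaw":0.008,"rot":[0,0,0],"dp":[0,0,0]}]' 80
```

```text
clock: 15.2
tool_pos: [0.5281, -0.1208, 0.0184]
tcp_rot: [0.709, 0.705, -0.001, 0.003]
force: [-1.5, -14.9, -3.1]
finger_gap: 0.0128
gripper_force: 78.6
```

```bash
python3 -m pendant '[{"jaw":0.008,"rot":[0,0,0],"dp":[0,0,0]},{"jaw":0.008,"rot":[0,0,0],"dp":[0,0,0]},{"jaw":0.008,"rot":[0,0,0],"dp":[0,0,0]},{"jaw":0.008,"rot":[0,0,0],"dp":[0,0,0]}]' 80
```

```text
clock: 15.6
tool_pos: [0.5281, -0.1208, 0.0184]
tcp_rot: [0.709, 0.705, -0.001, 0.003]
force: [-1.0, -13.7, -0.8]
finger_gap: 0.0127
gripper_force: 78.6
```

```bash
python3 -m pendant '[{"jaw":0.008,"rot":[0,0,0],"dp":[0,0,0]},{"jaw":0.008,"rot":[0,0,0],"dp":[0,0,0]},{"jaw":0.008,"rot":[0,0,0],"dp":[0,0,0]},{"jaw":0.008,"rot":[0,0,0],"dp":[0,0,0]}]' 80
```

```text
clock: 16.0
tool_pos: [0.528, -0.1208, 0.0184]
tcp_rot: [0.709, 0.705, -0.001, 0.003]
force: [-1.4, -13.8, -2.2]
finger_gap: 0.0129
gripper_force: 78.6
```

Held at about 13.8 N for over 0.8 s, with the seated centre at about 90 mm past the hinge (plausible). Drawing the dowel out.

```bash
python3 -m pendant '[{"jaw":0.008,"rot":[0,0,0],"dp":[0,-0.004,0]},{"jaw":0.008,"rot":[0,0,0],"dp":[0,-0.01,0]},{"jaw":0.008,"rot":[0,0,0],"dp":[0,-0.02,0]},{"jaw":0.008,"rot":[0,0,0],"dp":[0,-0.02,0]},{"jaw":0.008,"rot":[0,0,0],"dp":[0,-0.02,0]},{"jaw":0.008,"rot":[0,0,0],"dp":[-0.0005,-0.02,0]},{"jaw":0.008,"rot":[0,0,0],"dp":[0,-0.02,0]},{"jaw":0.008,"rot":[0,0,0],"dp":[-0.0005,-0.02,0]},{"jaw":0.008,"rot":[0,0,0],"dp":[0,-0.025,0]},{"jaw":0.008,"rot":[0,0,0],"dp":[0,-0.025,0]},{"jaw":0.008,"rot":[0,0,0],"dp":[0,-0.025,0]},{"jaw":0.008,"rot":[0,0,0],"dp":[0,0,0]}]' 80
```

```text
clock: 17.2
tool_pos: [0.5261, -0.33, 0.0179]
tcp_rot: [0.71, 0.704, -0.0, 0.001]
force: [-0.4, 0.4, -0.2]
finger_gap: 0.0128
gripper_force: 78.8
```

Now lift, check the flap and rotate the dowel back.

```bash
python3 -m pendant '[{"jaw":0.008,"rot":[0,0,0],"dp":[0,-0.005,0.04]},{"jaw":0.008,"rot":[0,0,0],"dp":[0,0,0.04]},{"jaw":0.008,"rot":[0,0,0.133],"dp":[0,0,0]},{"jaw":0.008,"rot":[0,0,0.133],"dp":[0,0,0]},{"jaw":0.008,"rot":[0,0,0.133],"dp":[0,0,0]},{"jaw":0.008,"rot":[0,0,0.133],"dp":[0,0,0]},{"jaw":0.008,"rot":[0,0,0.133],"dp":[0,0,0]},{"jaw":0.008,"rot":[0,0,0.133],"dp":[0,0,0]},{"jaw":0.008,"rot":[0,0,0.133],"dp":[0,0,0]},{"jaw":0.008,"rot":[0,0,0.133],"dp":[0,0,0]},{"jaw":0.008,"rot":[0,0,0.133],"dp":[0,0,0]},{"jaw":0.008,"rot":[0,0,0],"dp":[0,0,0]}]' 80
python3 - <<'E'
from h import *
s=observe();p,d=read_camera("scene");cv2.imwrite("pics/scene9.png",p)
cv2.imwrite("pics/j9.png",cv2.resize(p[140:340,190:430],(720,600),interpolation=2))
for roi in((235,240,330,310),):
    e,P,L=rod_ends(p,roi,s);print(e.round(1),P.round(4),"tool",L.round(4))
E
```

```text
clock: 18.4
tool_pos: [0.5259, -0.3305, 0.0971]
tcp_rot: [0.188, 0.982, 0.0, -0.0]
force: [0.0, 0.2, 0.0]
finger_gap: 0.0131
gripper_force: 78.8
[[329.5 255.7]
 [248.7 264.1]] [[ 0.5017 -0.3209  0.1031]
 [ 0.3876 -0.2755  0.1023]] tool [[ 0.0261  0.     -0.006 ]
 [ 0.1488 -0.     -0.0051]]
```

View pics/j9.png

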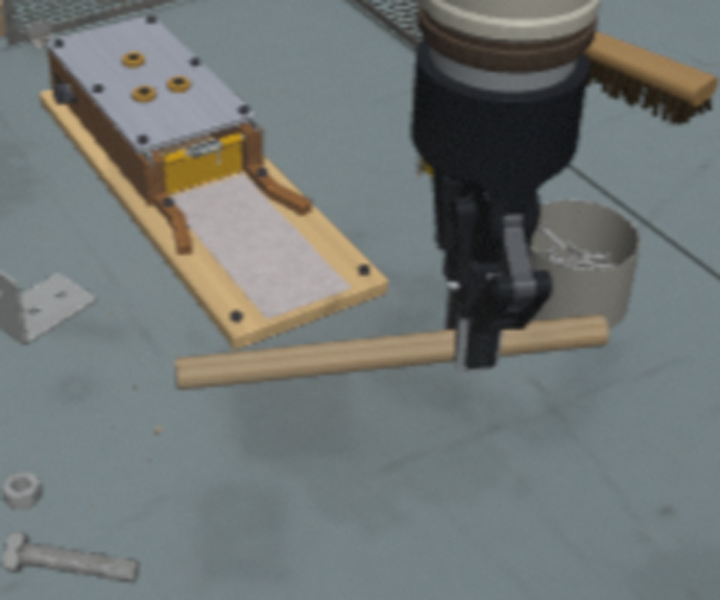

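The flap is shut, the blank is out of sight inside, and bracket and tin are in place. Turning on a little and laying the dowel down.

```bash
python3 -m pendant '[{"jaw":0.008,"rot":[0,0,0.13],"dp":[0,-0.005,-0.01]},{"jaw":0.008,"rot":[0,0,0.13],"dp":[0,-0.005,-0.02]},{"jaw":0.008,"rot":[0,0,0],"dp":[0,0,-0.025]},{"jaw":0.008,"rot":[0,0,0],"dp":[0,0,-0.02]},{"jaw":0.008,"rot":[0,0,0],"dp":[0,0,-0.01]},{"jaw":0.008,"rot":[0,0,0],"dp":[0,0,0]},{"jaw":0.008,"rot":[0,0,0],"dp":[0,0,0]}]' 80
```

```text
clock: 19.15
tool_pos: [0.5264, -0.3414, 0.0131]
tcp_rot: [0.06, 0.998, -0.0, 0.0]
force: [0.9, 0.3, -0.1]
finger_gap: 0.013
gripper_force: 78.8
```

```bash
python3 -m pendant '[{"jaw":0.008,"rot":[0,0,0],"dp":[0,0,-0.006]},{"jaw":0.008,"rot":[0,0,0],"dp":[0,0,-0.003]},{"jaw":0.008,"rot":[0,0,0],"dp":[0,0,0]}]' 30
```

```text
clock: 19.45
tool_pos: [0.5258, -0.3409, 0.0031]
tcp_rot: [0.06, 0.998, 0.0, -0.0]
force: [-0.1, 0.4, 0.4]
finger_gap: 0.0129
gripper_force: 78.8
```

```bash
python3 -m pendant '[{"jaw":0.008,"rot":[0,0,0],"dp":[0,0,-0.0013]},{"jaw":0.008,"rot":[0,0,0],"dp":[0,0,0]},{"jaw":0.016,"rot":[0,0,0],"dp":[0,0,0]},{"jaw":0.018,"rot":[0,0,0],"dp":[0,0,0]},{"jaw":0.022,"rot":[0,0,0],"dp":[0,0,0]},{"jaw":0.03,"rot":[0,0,0],"dp":[0,0,0]},{"jaw":0.04,"rot":[0,0,0],"dp":[0,0,0]},{"jaw":0.04,"rot":[0,0,0],"dp":[0,0,0]}]' 30
```

```text
clock: 20.25
tool_pos: [0.5259, -0.3411, 0.002]
tcp_rot: [0.06, 0.998, -0.0, 0.0]
force: [-0.1, -0.4, -1.3]
finger_gap: 0.0401
gripper_force: 0.0
```

```bash
python3 -m pendant '[{"jaw":0.04,"rot":[0,0,0],"dp":[0,0,0.01]},{"jaw":0.04,"rot":[0,0,0],"dp":[0,0,0.03]},{"jaw":0.04,"rot":[0,0,0],"dp":[0,0,0.04]},{"jaw":0.04,"rot":[0,0,0],"dp":[0,0,0.04]},{"jaw":0.04,"rot":[0,0,0],"dp":[0,0,0.04]},{"jaw":0.04,"rot":[0,0,0],"dp":[0,0,0.03]},{"jaw":0.04,"rot":[0,0,0],"dp":[0,0,0]},{"jaw":0.04,"rot":[0,0,0],"dp":[0,0,0]}]' 30
python3 - <<'E'
from h import *
for n in ("a","b"):
    p,d=read_camera("scene");cv2.imwrite(f"pics/end_{n}.png",p)
    r,e=rod(mask(p,(5,50,60),(30,255,255),(230,270,400,350)));print(e,plane("scene",e,.008))
a=cv2.imread("pics/scene0.png")
for nm,(x0,y0,x1,y1) in dict(bracket=(178,222,222,258),tape=(325,170,370,205),tin=(355,200,410,255)).items():
    print(nm,cv2.absdiff(a,p)[y0:y1,x0:x1].mean())
E
```

```text
clock: 21.05
tool_pos: [0.5262, -0.3414, 0.1933]
tcp_rot: [0.06, 0.998, -0.001, 0.001]
force: [-0.1, 0.2, -0.6]
finger_gap: 0.0399
gripper_force: 0.0
[[383.82312 289.4753 ]
 [259.45923 331.39572]] [[ 0.59763184 -0.35116463  0.008     ]
 [ 0.37725502 -0.3238732   0.008     ]]
[[384.12582 289.3733 ]
 [259.45926 331.39575]] [[ 0.59822422 -0.35123802  0.008     ]
 [ 0.37725503 -0.32387327  0.008     ]]
bracket 7.964856902356902
tape 41.80042328042328
tin 14.076694214876033
```

View pics/end_b.png

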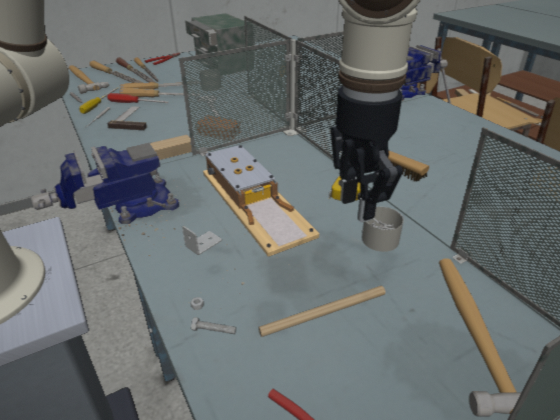

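The picture shows the dowel at rest on the bench from (259,331) to (384,289). The flap is shut at (258,192), and bracket, tin and tape are where they were, the tape partly hidden by the hand. Handing in.

```bash
python3 -c "
from bench import *
print(close_job())"
```

```text
the job is handed in; nothing more can be done
None
```

I handed in the job at about 21 s: the blank is seated against the stop (about 14 N at the wrist for over 0.8 s, highest reading 14.9 N), the flap is shut, the dowel lies on the bench clear of the jig, and the bystanders were not touched (tape partly hidden in the last picture).

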